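# Slide the parts box into the free place under the bench riser

## Task

One parts box has been left out on the desk; its three twins are already stored under the low plywood riser. Slide the box, flat on the desk and finger pull toward you, into the free place under the riser until it is home against the stop, squarely like the others. Do not let it touch the boxes already there, do not shift them, and leave the oil bottle and the tape roll alone.

Things in the scene. Friction and masses are not known exactly. Their poses are not given: they have to be found in the camera images.
- parts_box: the box to put away: flat closed grey plastic box, 92 mm deep (its x) x 78 wide (y) x 38 high, 0.25 to 0.5 kg, upright sides; a small black finger pull (22 mm wide, 7 mm out, 30 to 35 mm up) and a label frame are in the middle of its front (-x) face. It starts on the open desk before the riser, pull toward the robot. Origin: centre of the underside, z up.
- stored_box_1: one of three loose boxes of the same kind, size and axes as parts_box, already under the riser, home to within 3 mm. They stand in any three of the four places of a row, about 100 mm from place to place; which place is free differs, and a number says nothing of the place.
- stored_box_2: another stored box, same kind and size.
- stored_box_3: another stored box, same kind and size.
- riser: the low plywood bench riser, fixed, open in front: roof 420 mm wide (y), 100 deep (x), top at 55 mm, underside at 46, on two end cheeks 9 mm thick (402 mm clear, inner faces at y = -201 and +201 mm, no dividers). A gauge and a pencil lie on it (under 70 mm high). Origin: on the desk under the middle of the roof's front edge; x points in under the roof, z up.
- oil_bottle: bystander: upright oil bottle with a red spout, 43 mm diameter, 128 mm high, loose, nearer the robot at the right. Origin: centre of the underside.
- tape: bystander: roll of tape lying flat, about 103 mm diameter, 25 mm high, loose, at the left. Origin: centre of the underside.
- riser_stop (a point): middle of the face of the wooden stop batten that crosses the riser's inside, 78 mm in from the roof edge, 15 mm up; axes as the riser. A box home against it has its origin 46 mm before it and its front face stands 14 mm out from the roof edge.
- parts_box_pull (a point): middle of the front (-x) face of the parts box, at its finger pull, 32 mm up; axes as the box.
Not all that is in view belongs to the job. Leave any purple look-alike of the parts_box alone.

How it is judged:
At the end, for the whole second after the job is handed in: The parts box rests flat under the riser, its pull outward, within 10 mm of home against the stop batten and square to the riser within 0.12 rad, at rest, and each stored box is within 6 mm of where it stood (x of parts_box in the frame of riser between 0.022 and 0.042 m and y of parts_box in the frame of riser between -0.17 and 0.17 m and z of parts_box in the frame of riser below 0.006 m and distance between parts_box and riser below 0.18 m and x of parts_box_pull in the frame of riser below 0 m and angle between the x axis of parts_box and the x axis of riser, either way round below 0.12 rad and angle between parts_box's own z axis and vertical below 0.1 rad and linear speed of parts_box below 0.01 m/s and distance of each of stored_box_1, stored_box_2, stored_box_3 from where it was at the start of the episode below 0.006 m); the robot touches nothing.
It fails at once if the parts box touches a stored box (more than 0.5 N) (contact force between parts_box and stored_box_1 above 0.5 N or contact force between parts_box and stored_box_2 above 0.5 N or contact force between parts_box and stored_box_3 above 0.5 N).
It fails at once if a stored box is shifted more than 6 mm (distance of any of stored_box_1, stored_box_2, stored_box_3 from where it was at the start of the episode above 0.006 m).
It fails at once if the parts box is lifted more than 20 mm off the desk or tipped more than 0.25 rad (height (world z) of parts_box above 0.02 m or angle between parts_box's own z axis and vertical above 0.25 rad).
It fails at once if the oil bottle or the tape roll is moved more than 20 mm (distance of any of oil_bottle, tape from where it was at the start of the episode above 0.02 m).
It also fails if it takes over 45 s, if anything falls off the work surface, if the arm or the gripper's body presses on something with over 40 N, if the wrist force passes 120 N, or if a joint passes its speed limit or range.

## Robot

A 7-joint arm with a two-finger parallel gripper is mounted at the origin on the work surface; the furniture and walls round the work are solid. World frame = base frame: x ahead of the robot, y to its left, z up, the work surface at z = 0. Lengths are in m, angles in rad, forces in N, time in s.
With the tool pointing down it reaches from about 0.425 to 0.925 m from the base axis. Payload 6.8 kg.
Tool frame: the origin (TCP) lies between the finger pads; the fingertips stand 14 mm ahead of it and the grasp point (between the pads) lies 5 mm behind it; z points along the fingers, y is the direction in which the jaws open and shut (so a half turn about z gives the same grasp; the last joint's range is limited). The gripper opens to 85 mm and grips with 20 to 120 N. Pads are 22 mm wide; open, the fingers measure 114 mm over their backs; the gripper's body (76 mm by 85 mm) begins 54 mm behind the grasp point. The pads swing forward as they close: fully open they stand 13 mm farther back than shut.
Start: joints at [1.201, 0.477, 0.022, 1.555, -0.011, 1.109, -0.083], TCP at [0.175, -0.652, 0.245] pointing down, gripper open.
Joint ranges: [-2.96, 2.96], [-0.34, 2.1], [-1.41, 1.46], [0.24, 2.44], [-1.37, 4.51], [0.17, 1.92], [-2.96, 2.96]. Speed limits (rad/s): [2.39, 2.39, 3.14, 3.14, 3.14, 3.14, 3.14].

## Interface

Orientations are given as a unit quaternion [w, x, y, z].
In Python, from station import bot gives the robot as it stands.
- The arm moves only by the shell command python3 -m crank 'ROWS' [FORCE]. ROWS is JSON, a list of rows, each a list of 3 entries, a list of its own where there are three numbers: the shift along the tool's x, y, z in m, then the turn, a rotation vector about the tool's x, y, z in degrees, then the finger opening in m, from 0 to 0.0854. A call has 1 to 10 rows; each row shifts and turns the commanded pose from where the row before left it, along the tool's axes as they then stand; what a row does not reach is not made up. A row lasts 1/8 s, in which the tool goes at most 62.5 mm and 10.7 degrees, less where a joint would pass 70% of its speed; a pose out of reach is approached as far as the arm can. A call is refused whole if a number of a shift passes 0.0625 or a number of a turn 10.7, either way. A call with a gripper value outside its range is refused whole. The fingers move at their own pace and stop on an object; FORCE is the grip in N (left out, the last holds). Time passes only in rows, so rows that do not move let the fingers close. It gives the time, the measured TCP pose, the force and the opening at its end, in the units of the state.
- bot.get_obs(): the state, without advancing time (a new reading comes with each control period).
- bot.read_camera(name): name is "side" or "top" or "wrist"; returns (picture, depth): 420x560x3 uint8, red, green, blue; 420x560 float32, m along the optical axis (not along the pixel's ray), 0 where there is no reading.
- bot.calibration(name): a dict with "fx", "fy", "cx", "cy" (pixels), "extrinsics" (4x4, takes a point from camera to world coordinates). Camera axes: x right, y down, z forward; pixel columns grow to the right and rows downward; lengths in m; the calibration is good to about 2 mm. A picture is of the moment at which its call begins: read the wrist's pose just before it. calibration takes no time and is no camera call; for the wrist camera it gives the pose at the moment of the call.
- bot.hand_in(): hands the job in, once; it reports no verdict.
The state is a dict: "t": time; "q": joint angles; "joint_vel": joint speeds; "joint_torque": joint torques, N m; "eef_pos": TCP position; "tool_rot": TCP orientation; "contact_force": force on the tool from outside, world axes, zero at the start; "torque": the same for the moment, N m; "gripper_width": opening from 0.0 (shut) to 1.0 (fully open).
Only numpy, scipy, OpenCV 4.12 (cv2) and the standard library are available. Lean on these libraries where they do the work, as an engineer would, in place of code of your own. Each camera call takes 0.05 s, during which the arm holds its last target.

## Working session

There is one attempt and no reset: what is moved stays moved. The work goes in short steps, Python scripts to look and compute and a shell command to move; the robot and the scene stay as the last step left them, time stands still between calls to the robot, and variables do not carry over. Pictures are saved under pics/ and viewed, and the job is handed in when it is done.

```bash
mkdir -p pics; ls; python3 - <<'E'
from station import bot
import cv2,numpy as np
o=bot.get_obs(); print(o)
for n in("top","side","wrist"):
    p,d=bot.read_camera(n); cv2.imwrite(f"pics/{n}0.png",p[:,:,::-1]); np.save(f"pics/{n}0d.npy",d)
    c=bot.calibration(n); print(n,c)
E
```

```text
pics
{'t': 0.0, 'q': array([ 1.20087273,  0.47779832,  0.02232934,  1.55645072, -0.01149404,
        1.10932699, -0.08313803]), 'joint_vel': array([ 0.00149156,  0.00059511,  0.00062982,  0.00143075,  0.00030709,
        0.0001599 , -0.00057576]), 'joint_torque': array([ 1.15993709e-03, -5.96434164e+01,  1.60810076e+00, -2.81193191e+01,
        1.24890968e-02,  9.44659085e-03, -2.48636252e-05]), 'eef_pos': array([ 0.17456095, -0.65144215,  0.24432701]), 'tool_rot': array([-9.08075934e-04,  9.91443151e-01,  1.30535887e-01, -1.89579365e-04]), 'contact_force': array([-0.12785992,  0.71159558, -0.30562198]), 'torque': array([-0.00856154, -0.00121518,  0.01382861]), 'gripper_width': 1.0018092400086964}
top {'fx': 380.19290615516155, 'fy': 380.19290615516155, 'cx': 277.7654426728827, 'cy': 207.28213321088427, 'extrinsics': array([[ 0.00371685, -0.99320304,  0.11633533,  0.38804441],
       [-0.9999325 , -0.00497205, -0.01050117,  0.03364576],
       [ 0.01100822, -0.11628845, -0.99315448,  0.91047508],
       [ 0.        ,  0.        ,  0.        ,  1.        ]])}
side {'fx': 419.5885683978361, 'fy': 419.5885683978361, 'cx': 275.975763441386, 'cy': 210.43093692795293, 'extrinsics': array([[-0.21335377,  0.78606743, -0.58015357,  1.16295364],
       [ 0.97690016,  0.1642995 , -0.13664458,  0.16995257],
       [-0.01209291, -0.59590576, -0.80296332,  0.97054738],
       [ 0.        ,  0.        ,  0.        ,  1.        ]])}
wrist {'fx': 365.4477448720861, 'fy': 365.4477448720861, 'cx': 278.53852032042494, 'cy': 208.21845609509845, 'extrinsics': array([[ 0.25783774, -0.9312892 , -0.2573327 ,  0.23940549],
       [-0.96618696, -0.24895628, -0.06710832, -0.63559697],
       [-0.00156733,  0.26593456, -0.96398981,  0.37407207],
       [ 0.        ,  0.        ,  0.        ,  1.        ]])}
```

View pics/top0.png

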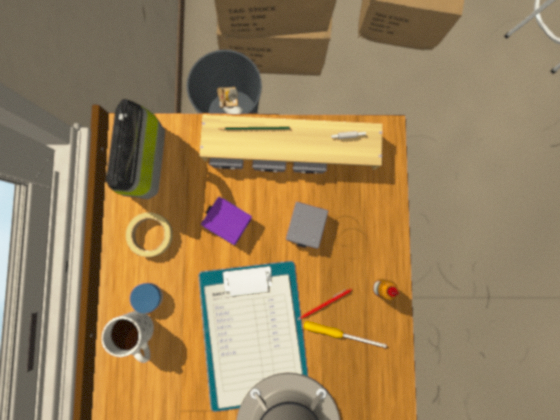

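View pics/side0.png

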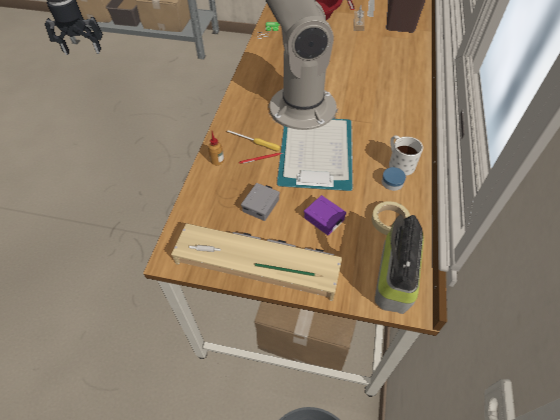

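```bash
cat > h.py <<'E'
from station import bot
import cv2,numpy as np
def ray(c,uv,z):
    uv=np.atleast_2d(np.asarray(uv,float)); E=c["extrinsics"]
    d=np.c_[(uv[:,0]-c["cx"])/c["fx"],(uv[:,1]-c["cy"])/c["fy"],np.ones(len(uv))]@E[:3,:3].T
    o=E[:3,3]; return o+d*((z-o[2])/d[:,2])[:,None]
def cloud(c,d):
    v,u=np.mgrid[:d.shape[0],:d.shape[1]]; E=c["extrinsics"]
    P=np.stack([(u-c["cx"])/c["fx"]*d,(v-c["cy"])/c["fy"]*d,d],-1)
    return P@E[:3,:3].T+E[:3,3]
def save(p,name,box,k):
    a,b,e,f=box; im=p[b:f,a:e,::-1]; cv2.imwrite(f"pics/{name}.png",cv2.resize(im,None,fx=k,fy=k,interpolation=cv2.INTER_CUBIC))
E
python3 - <<'E'
from h import *
p=cv2.imread("pics/top0.png")[:,:,::-1]; d=np.load("pics/top0d.npy")
save(p,"topcrop",(190,105,400,260),3.5)
c=bot.calibration("top"); W=cloud(c,d)
for n,r in(("top box",(285,200,330,250)),("purple",(200,195,255,245))):
    a,b,e,f=r; m=np.zeros(d.shape,np.uint8); z=W[b:f,a:e,2]; m[b:f,a:e]=((z>0.030)&(z<.046))
    cs,_=cv2.findContours(m,0,2); k=max(cs,key=cv2.contourArea)
    Q=ray(c,k[:,0],0.038)[:,:2]; R=cv2.minAreaRect((Q*1000).astype(np.float32)); print(n,R,cv2.minAreaRect(k), np.median(z[m[b:f,a:e]>0]))
print("roof corners",ray(c,[[201,157],[382,165],[203,115],[382,124]],.055))
print("stored fronts",ray(c,[[227,167],[268,170],[310,173]],.038))
print(W[[140,225,235],[300,307,148]])
E
```

```text
top box ((447.168212890625, -40.77397155761719), (77.740966796875, 98.09915161132812), 74.71851348876953) ((306.0373840332031, 226.1099853515625), (33.88263702392578, 42.57875442504883), 14.931418418884277) 0.03818242366436947
purple ((460.9886169433594, 145.88870239257812), (99.39273834228516, 77.64936065673828), 58.914207458496094) ((224.81910705566406, 219.75057983398438), (42.948516845703125, 33.98905944824219), 31.429563522338867) 0.038340306820517145
roof corners [[ 0.60360738  0.20129713  0.055     ]
 [ 0.58747716 -0.21505737  0.055     ]
 [ 0.70355702  0.19936701  0.055     ]
 [ 0.68505357 -0.21781499  0.055     ]]
stored fronts [[ 0.58439789  0.143375    0.038     ]
 [ 0.57784512  0.04756771  0.038     ]
 [ 0.57130285 -0.05063197  0.038     ]]
[[ 6.46368553e-01 -2.65344636e-02  5.15710887e-02]
 [ 4.49430613e-01 -4.28271042e-02  3.96968653e-02]
 [ 4.26654867e-01  3.32725122e-01  4.69650705e-04]]
```

View pics/topcrop.png

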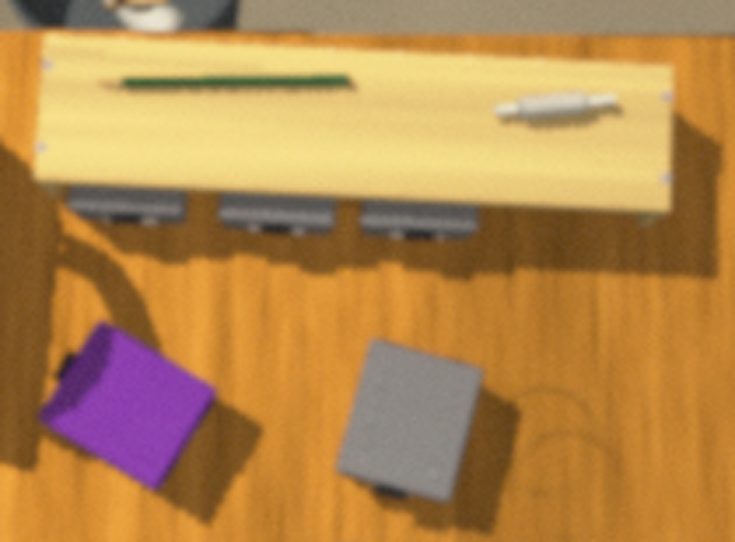

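View pics/wrist0.png

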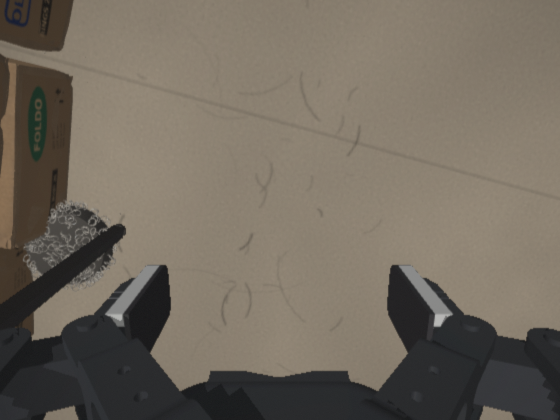

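The parts box could be confused with these (top-view pixels):
- The grey box at (308,226), with its pull at (302,246) toward the robot.
- The purple look-alike at (227,221).
- The three stored boxes at (227,165), (268,168) and (310,171).

I choose the loose grey one; the crop shows it grey with a black pull. The free place is the rightmost, near (352,172). Next I'll move up and over for a wrist view.

```bash
python3 -m crank '[[[0,0,0],[0,0,8.6],0.0854],[[0,0,0],[0,0,8.6],0.0854],[[0.0227,-0.05,-0.0088],[0,0,0],0.0854],[[0.0227,-0.05,-0.0088],[0,0,0],0.0854],[[0.0227,-0.05,-0.0088],[0,0,0],0.0854],[[0.0227,-0.05,-0.0088],[0,0,0],0.0854],[[0.0227,-0.05,-0.0088],[0,0,0],0.0854],[[0.0227,-0.05,-0.0088],[0,0,0],0.0854],[[0.0227,-0.05,-0.0088],[0,0,0],0.0854],[[0.0227,-0.05,-0.0088],[0,0,0],0.0854]]'; python3 -m crank '[[[0.0227,-0.05,-0.0088],[0,0,0],0.0854],[[0.0227,-0.05,-0.0088],[0,0,0],0.0854],[[0.0227,-0.05,-0.0088],[0,0,0],0.0854],[[0.0227,-0.05,-0.0088],[0,0,0],0.0854],[[0,0,0],[0,0,0],0.0854],[[0,0,0],[0,0,0],0.0854]]'
python3 - <<'E'
from h import *
c=bot.calibration("wrist");p,d=bot.read_camera("wrist"); np.savez("pics/w1.npz",p=p,d=d,E=c["extrinsics"]);save(p,"w1",(0,0,560,420),1.4)
E
```

```text
t: 1.4
eef_pos: [0.3719, -0.2575, 0.316]
tool_rot: [0.0, 1.0, -0.019, 0.0]
contact_force: [0.6, 0.3, -0.5]
gripper_width: 1.0
t: 2.15
eef_pos: [0.4696, -0.0634, 0.3505]
tool_rot: [0.0, 1.0, -0.019, -0.0]
contact_force: [0.5, -0.7, -0.5]
gripper_width: 1.002
```

View pics/w1.png

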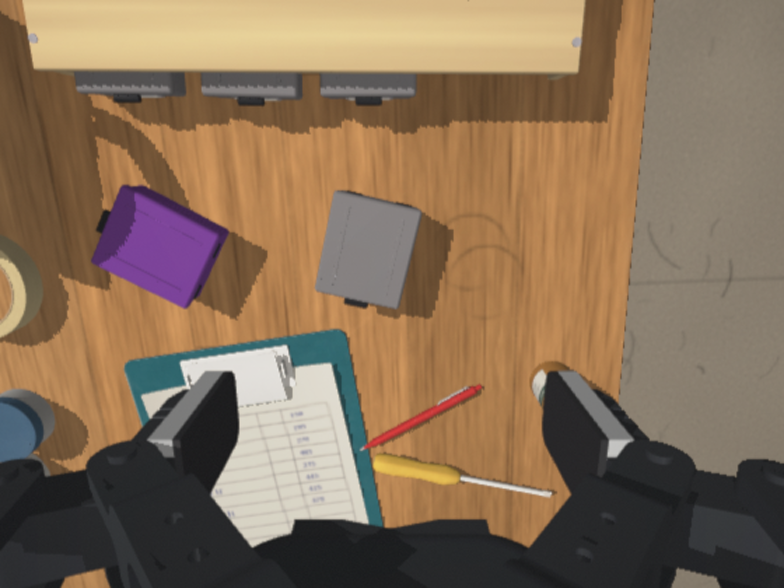

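The wrist view (shown at x1.4) has:
- The grey box at (368,249) with its pull at (355,302).
- The stored boxes' front edges at about row 95, centred on columns 130, 252 and 367.
- The free place at about column 490.
- The right roof corner at (578,72).

```bash
python3 - <<'E'
from h import *
f=np.load("pics/w1.npz"); p,d=f["p"],f["d"]; c=bot.calibration("wrist"); c["extrinsics"]=f["E"]
W=cloud(c,d); z=W[:,:,2]
m=np.zeros(z.shape,np.uint8); a,b,e,g=220,130,305,212
sat=p.astype(int).max(2)-p.astype(int).min(2)
m[b:g,a:e]=((z>.031)&(z<.045)&(sat<40)&(p.max(2)>70))[b:g,a:e]
m=cv2.morphologyEx(m,cv2.MORPH_OPEN,np.ones((13,13),np.uint8))
cs,_=cv2.findContours(m,0,1);k=max(cs,key=cv2.contourArea)
R=cv2.minAreaRect((ray(c,k[:,0],.038)[:,:2]*1000).astype(np.float32)); print("box",R)
print("corners px box/1.4",cv2.boxPoints(cv2.minAreaRect(k)))
# roof front edge: depth step column by column
us=[];vs=[]
for u in range(40,405,4):
    r=np.where(z[20:80,u]>.045)[0]
    if len(r): us.append(u); vs.append(20+r.max()+.5)
Q=ray(c,np.c_[us,vs],.05); 
for zz in(.046,.055):
    Q=ray(c,np.c_[us,vs],zz); k=np.polyfit(Q[:,1],Q[:,0],1); print("roof edge z",zz,k,np.std(Q[:,0]-np.polyval(k,Q[:,1])))
row=z[40]; r=np.where(z[35]>.045)[0]; print("roof cols row35",r.min(),r.max(),ray(c,[[r.min(),35],[r.max()+1,35]],.055))
# stored
for (l,rr) in((50,138),(140,218),(225,300)):
    mm=((z>.02)&(z<.043)&(sat<40))[48:75,l:rr]
    v,u=np.where(mm); print(u.min()+l,u.max()+l,v.min()+48,v.max()+48, end=' ')
print()
for uv in ([78,93],[184,94],[202,93],[300,95],[321,93],[414,95]): 
    print(uv,ray(c,[[uv[0]/1.4,uv[1]/1.4]],.038)[0])
E
python3 - <<'E'
from h import *
p=np.load("pics/w1.npz")["p"]; save(p,"w1c",(0,30,420,220),1.9)
E
```

```text
box ((452.3544616699219, -43.77772903442383), (77.38380432128906, 91.13005828857422), 74.64798736572266)
corners px box/1.4 [[224.11537 207.4231 ]
 [238.46152 135.69232]
 [301.15387 148.23077]
 [286.8077  219.96155]]
roof edge z 0.046 [0.03766891 0.59595165] 0.005681313571164535
roof edge z 0.055 [0.03766891 0.59477518] 0.0055634940109934574
roof cols row35 22 415 [[ 0.62149215  0.20325451  0.055     ]
 [ 0.60493841 -0.21668596  0.055     ]]
50 127 51 73 143 213 52 74 228 296 52 74 
[78, 93] [0.59097921 0.18330117 0.038     ]
[184, 94] [0.58684445 0.09768544 0.038     ]
[202, 93] [0.58702548 0.08301645 0.038     ]
[300, 95] [0.58238634 0.00388762 0.038     ]
[321, 93] [ 0.58323104 -0.01322789  0.038     ]
[414, 95] [ 0.57874765 -0.08840555  0.038     ]
```

View pics/w1c.png

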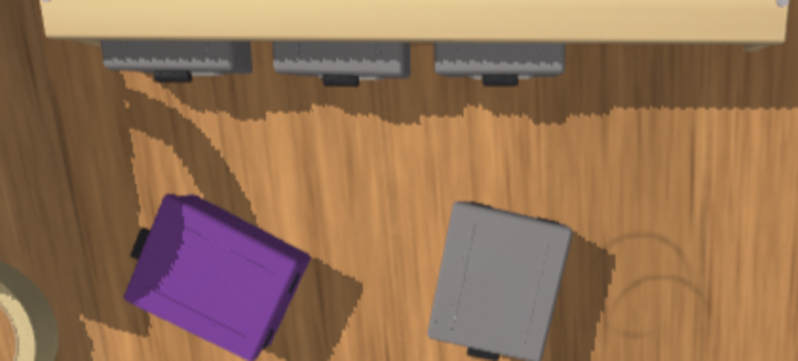

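```bash
python3 -m crank '[[[0,0,0],[0,0,6.6],0.0854],[[0,0,0],[0,0,6.6],0.0854],[[-0.008,-0.0029,0.0461],[0,0,0],0.0854],[[-0.008,-0.0029,0.0461],[0,0,0],0.0854],[[-0.008,-0.0029,0.0461],[0,0,0],0.0854],[[-0.008,-0.0029,0.0461],[0,0,0],0.0854],[[-0.008,-0.0029,0.0461],[0,0,0],0.0854],[[0,0,0],[0,0,0],0.0854],[[0,0,0],[0,0,0],0.0854]]'
python3 - <<'E'
from h import *
o=bot.get_obs(); print(o["eef_pos"],o["tool_rot"], "yaw",np.degrees(2*np.arctan2(o["tool_rot"][2],o["tool_rot"][1])))
c=bot.calibration("wrist");p,d=bot.read_camera("wrist"); np.savez("pics/w2.npz",p=p,d=d,E=c["extrinsics"]);save(p,"w2",(0,0,560,420),1.4)
W=cloud(c,d);z=W[:,:,2]
sat=p.astype(int).max(2)-p.astype(int).min(2)
m=((z>.033)&(z<.043)&(sat<40)&(p.max(2)>70)).astype(np.uint8)
m=cv2.morphologyEx(m,cv2.MORPH_OPEN,np.ones((25,25),np.uint8))
cs,_=cv2.findContours(m,0,1);k=max(cs,key=cv2.contourArea)
Q=ray(c,k[:,0],.038)[:,:2]
R=cv2.minAreaRect((Q*1000).astype(np.float32)); print("box",R)
print(cv2.boundingRect(k))
E
```

```text
t: 3.32
eef_pos: [0.4363, -0.0392, 0.1217]
tool_rot: [0.0, 0.991, -0.135, 0.001]
contact_force: [-0.7, -0.0, 0.4]
gripper_width: 0.999
[ 0.43628219 -0.03919638  0.12168852] [ 6.83425907e-05  9.90874984e-01 -1.34781578e-01  8.29354520e-04] yaw -15.491984968285527
box ((466.238525390625, -60.01597213745117), (31.885408401489258, 42.42485809326172), 74.46086120605469)
(270, 129, 55, 73)
```

View pics/w2.png

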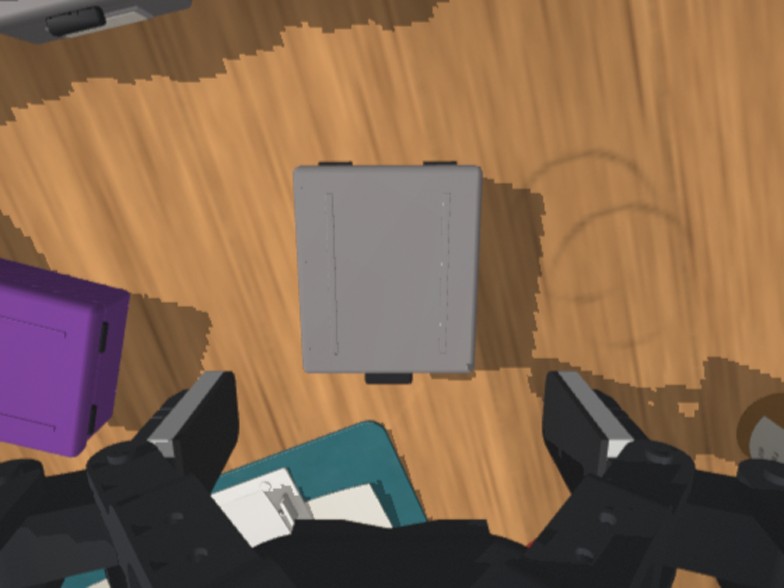

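```bash
python3 - <<'E'
from h import *
f=np.load("pics/w2.npz"); c=bot.calibration("wrist"); c["extrinsics"]=f["E"]
Q=ray(c,np.array([[295,168],[481,168],[474,372],[304,372]])/1.4,.038); print(Q)
o=bot.get_obs(); a=np.radians(-15.49); ex=np.array([np.cos(a),np.sin(a)]); ey=np.array([np.sin(a),-np.cos(a)])
D=Q[:,:2]-o["eef_pos"][:2]; print(np.c_[D@ex,D@ey])
E
```

```text
[[ 0.50472967 -0.01945486  0.038     ]
 [ 0.48451461 -0.09212276  0.038     ]
 [ 0.39787482 -0.06911407  0.038     ]
 [ 0.41844527  0.00489436  0.038     ]]
[[ 0.06016424 -0.0370277 ]
 [ 0.06009089  0.03839953]
 [-0.02954683  0.03936549]
 [-0.02948901 -0.03744849]]
```

```bash
python3 -m crank '[[[-0.003,0.001,0.03],[0,0,0],0.0854],[[0,0,0.03],[0,0,0],0.0854],[[0,0,0.02],[0,0,0],0.0854],[[0,0,0.012],[0,0,0],0.0854],[[0,0,0.0105],[0,0,0],0.0854],[[0,0,0],[0,0,0],0.0854]]'
python3 - <<'E'
from h import *
o=bot.get_obs(); print(o["eef_pos"],o["contact_force"])
p,d=bot.read_camera("wrist");save(p,"w3",(0,0,560,420),1.4)
E
```

```text
t: 4.12
eef_pos: [0.4323, -0.0386, 0.018]
tool_rot: [0.0, 0.991, -0.134, 0.0]
contact_force: [-0.6, 0.2, 0.2]
gripper_width: 0.999
[ 0.43231818 -0.0385881   0.01796233] [-0.61379373  0.17362212  0.22029568]
```

View pics/w3.png

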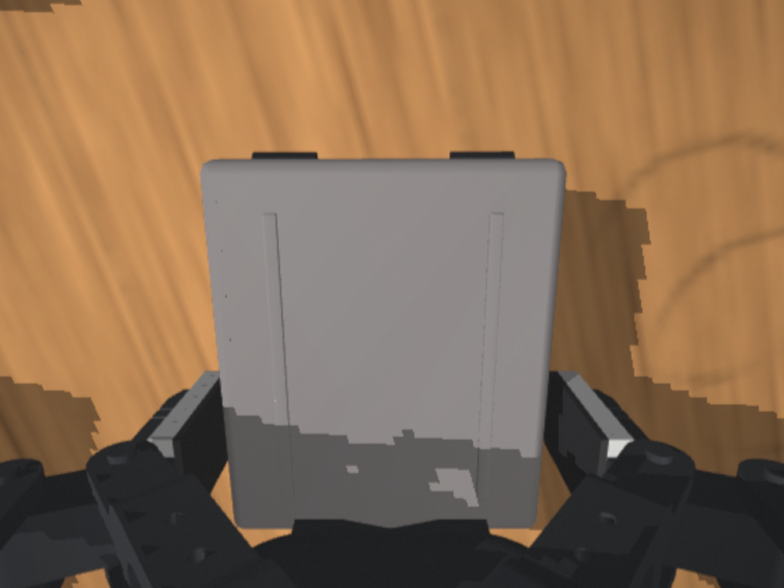

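The fingers straddle the box without touching it, the left pad at (215,440) and the right at (555,440). Closing gently.

```bash
python3 -m crank '[[[0,0,0],[0,0,0],0.07],[[0,0,0],[0,0,0],0.07],[[0,0,0],[0,0,0],0.07],[[0,0,0],[0,0,0],0.07]]' 25
python3 - <<'E'
from h import *
o=bot.get_obs(); print(o["eef_pos"],o["contact_force"],o["gripper_width"])
E
```

```text
t: 4.68
eef_pos: [0.4327, -0.0384, 0.0186]
tool_rot: [-0.0, 0.991, -0.134, 0.001]
contact_force: [-0.9, 1.1, 7.3]
gripper_width: 0.91
[ 0.43268774 -0.03837657  0.01856808] [-0.94125402  1.06838275  7.26602566] 0.9101156120254851
```

```bash
python3 -m crank '[[[0,0,-0.0008],[0,0,-6.6],0.07],[[0,0,0],[0,0,-6.6],0.07],[[0.011,0.0177,0],[0,0,0],0.07],[[0.011,0.0177,0],[0,0,0],0.07],[[0.011,0.0177,0],[0,0,0],0.07],[[0.011,0.0177,0],[0,0,0],0.07],[[0.011,0.0177,0],[0,0,0],0.07],[[0.011,0.0177,0],[0,0,0],0.07],[[0,0,0],[0,0,0],0.07],[[0,0,0],[0,0,0],0.07]]'
python3 - <<'E'
from h import *
o=bot.get_obs(); print(o["eef_pos"],o["contact_force"],o["gripper_width"],"yaw",np.degrees(2*np.arctan2(o["tool_rot"][2],o["tool_rot"][1])))
c=bot.calibration("wrist");p,d=bot.read_camera("wrist");np.savez("pics/w4.npz",p=p,d=d,E=c["extrinsics"]);save(p,"w4",(0,0,560,420),1.4)
p,d=bot.read_camera("top");save(p,"top4",(190,105,400,260),3.5)
E
```

```text
t: 5.92
eef_pos: [0.4935, -0.1466, 0.0187]
tool_rot: [-0.0, 1.0, -0.019, -0.0]
contact_force: [0.2, 0.3, -0.5]
gripper_width: 0.909
[ 0.49345925 -0.14662227  0.01866885] [ 0.2147046   0.31503485 -0.47093864] 0.909097968068396 yaw -2.197757374130584
```

View pics/w4.png

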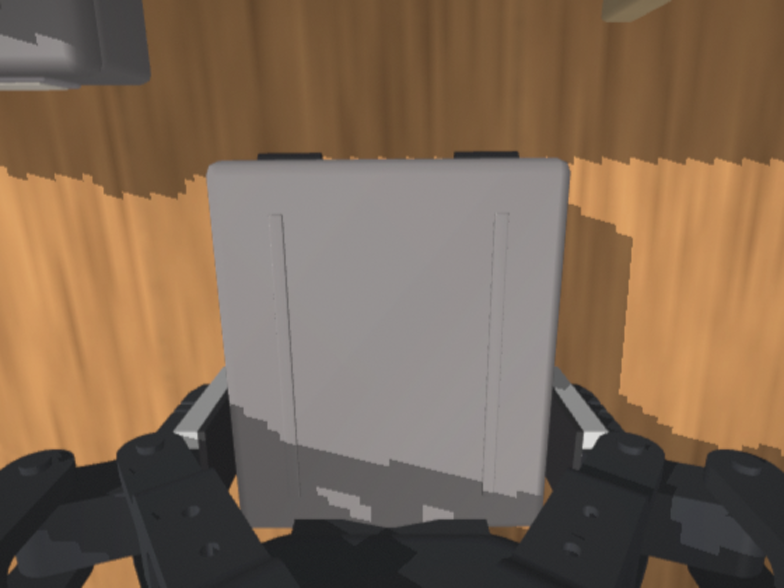

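View pics/top4.png

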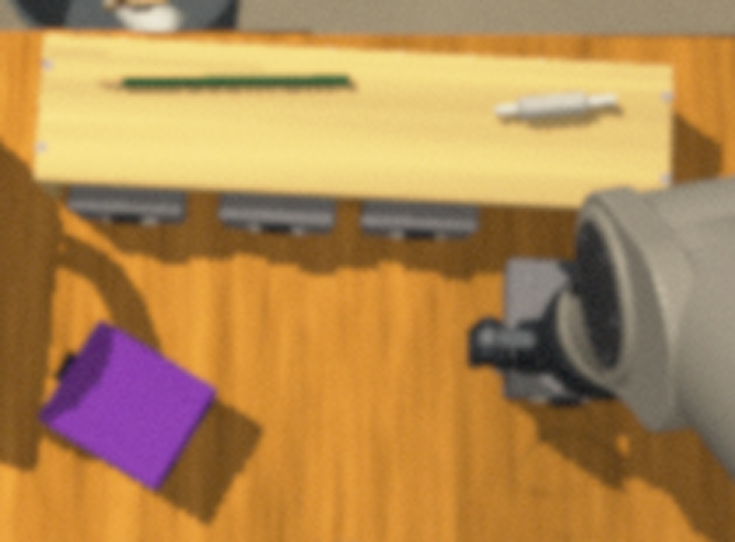

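```bash
python3 - <<'E'
from h import *
f=np.load("pics/w4.npz"); c=bot.calibration("wrist"); c["extrinsics"]=f["E"]
R=np.array([.5945,-.006]); a=-.0384; ex=np.array([np.cos(a),np.sin(a)]); ey=np.array([-np.sin(a),np.cos(a)])
for n,uv,z in (("stored top",(98,80),.036),("stored base",(149,82),.002),("box TL",(210,165),.038),("box TR",(569,165),.038),("box BR",(546,526),.038),("box BL",(242,526),.038),("cheek base",(604,20),0.002)):
    P=ray(c,np.array(uv)/1.4,z)[0,:2]-R; print(n,(P@ex).round(4),(P@ey).round(4))
E
```

```text
stored top -0.0145 -0.0861
stored base -0.0109 -0.0815
box TL -0.0314 -0.108
box TR -0.0314 -0.1831
box BR -0.1211 -0.1855
box BL -0.121 -0.1077
cheek base 0.0039 -0.201
```

```bash
python3 -m crank '[[[0.01,0,0],[0,0,0],0.07],[[0.01,0,0],[0,0,0],0.07],[[0.01,0,0],[0,0,0],0.07],[[0.01,0,0],[0,0,0],0.07],[[0.01,0,0],[0,0,0],0.07],[[0,0,0],[0,0,0],0.07]]'
python3 - <<'E'
from h import *
o=bot.get_obs(); print(o["eef_pos"],o["contact_force"],o["gripper_width"])
c=bot.calibration("wrist");p,d=bot.read_camera("wrist");np.savez("pics/w5.npz",p=p,d=d,E=c["extrinsics"]);save(p,"w5",(0,0,560,420),1.4)
E
```

```text
t: 6.78
eef_pos: [0.5452, -0.1489, 0.0187]
tool_rot: [-0.0, 1.0, -0.019, 0.001]
contact_force: [1.8, -0.2, 0.7]
gripper_width: 0.908
[ 0.5451991  -0.14893126  0.01865331] [ 1.77231069 -0.18675984  0.68011264] 0.907532562210889
```

View pics/w5.png

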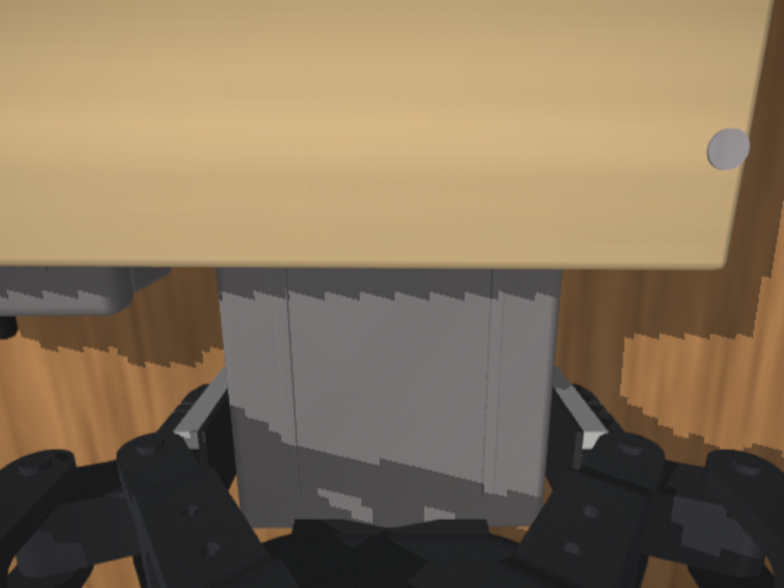

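```bash
python3 -m crank '[[[0,0,0],[0,0,0],0.0854],[[0,0,0],[0,0,0],0.0854],[[0,0,0],[0,0,0],0.0854],[[0,0,-0.02],[0,0,0],0.0854],[[0,0,-0.04],[0,0,0],0.0854],[[0,0,-0.02],[0,0,0],0.0854],[[-0.03,0,0],[0,0,0],0.0854],[[-0.03,0,0],[0,0,0],0.05],[[0,0,0],[0,0,0],0.05],[[0,0,0],[0,0,0],0.05]]'
python3 - <<'E'
from h import *
o=bot.get_obs(); print(o["eef_pos"],o["contact_force"],o["gripper_width"])
c=bot.calibration("wrist");p,d=bot.read_camera("wrist");np.savez("pics/w6.npz",p=p,d=d,E=c["extrinsics"]);save(p,"w6",(0,0,560,420),1.4)
W=cloud(c,d)
P=(W-o["eef_pos"])
m=(d>0)&(d<.16)
print("lateral extent/height of gripper parts:")
for lo,hi in((-.09,-.06),(-.06,-.04),(-.04,-.02),(.02,.04),(.04,.06),(.06,.09)):
    k=m&(-P[...,1]>lo)&(-P[...,1]<hi)&(P[...,0]<.05)
    if k.sum()>5: print(lo,hi,k.sum(),"z min",P[...,2][k].min().round(3),"x max",P[...,0][k].max().round(3))
E
```

```text
t: 8.07
eef_pos: [0.4849, -0.1469, 0.0994]
tool_rot: [0.0, 1.0, -0.019, 0.001]
contact_force: [0.9, 0.6, 0.4]
gripper_width: 0.582
[ 0.48492907 -0.14687644  0.09936727] [0.9194476  0.56037635 0.44376294] 0.582106501361322
lateral extent/height of gripper parts:
-0.06 -0.04 11141 z min 0.031 x max 0.016
-0.04 -0.02 7114 z min -0.011 x max 0.019
0.02 0.04 8155 z min -0.011 x max 0.019
0.04 0.06 11485 z min 0.009 x max 0.012
0.06 0.09 404 z min 0.046 x max 0.01
```

View pics/w6.png

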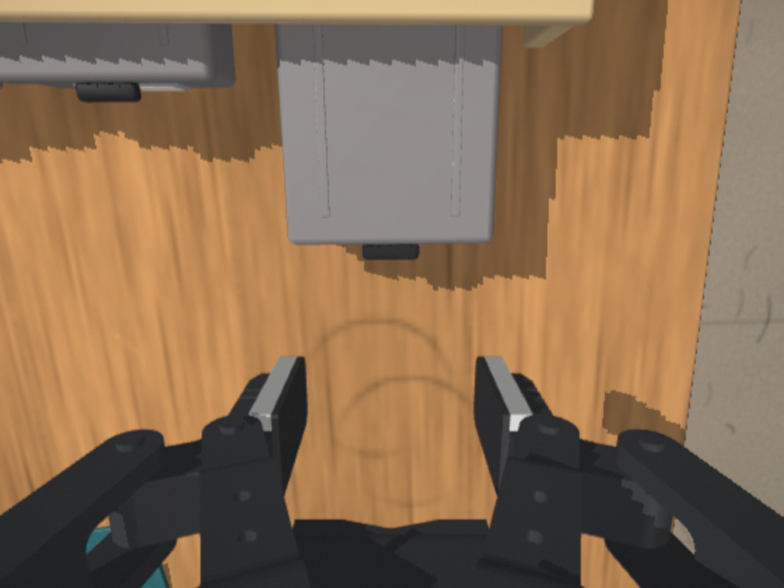

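```bash
python3 -m crank '[[[0,0,0.04],[0,0,0],0.05],[[0,0,0.0235],[0,0,0],0.05],[[0,0,0.01],[0,0,0],0.05],[[0.01,0,0],[0,0,0],0.05],[[0.01,0,0],[0,0,0],0.05],[[0.01,0,0],[0,0,0],0.05],[[0.01,0,0],[0,0,0],0.05],[[0.008,0,0],[0,0,0],0.05],[[0,0,0],[0,0,0],0.05]]'
python3 - <<'E'
from h import *
o=bot.get_obs(); print(o["eef_pos"],o["contact_force"],o["torque"])
c=bot.calibration("wrist");p,d=bot.read_camera("wrist");np.savez("pics/w7.npz",p=p,d=d,E=c["extrinsics"]);save(p,"w7",(0,0,560,420),1.4)
E
```

```text
t: 9.25
eef_pos: [0.5331, -0.1485, 0.0254]
tool_rot: [-0.0, 1.0, -0.019, 0.001]
contact_force: [-0.3, -0.5, 0.6]
gripper_width: 0.587
[ 0.53309546 -0.14852471  0.02536421] [-0.28299771 -0.49547056  0.57665078] [0.04738271 0.04019475 0.0494335 ]
```

View pics/w7.png

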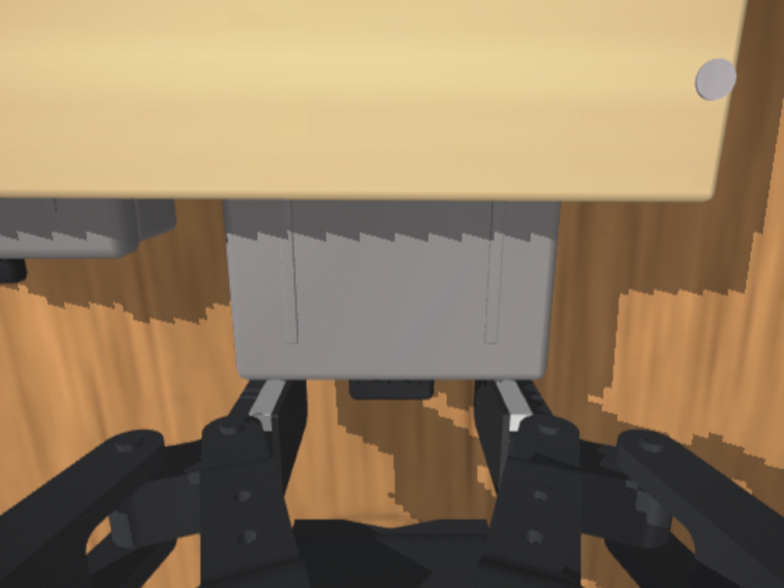

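```bash
python3 -m crank '[[[0.006,0,0],[0,0,0],0.05],[[0.006,0,0],[0,0,0],0.05],[[0.006,0,0],[0,0,0],0.05],[[0.005,0,0],[0,0,0],0.05],[[0,0,0],[0,0,0],0.05]]'
python3 - <<'E'
from h import *
o=bot.get_obs(); print(o["eef_pos"],o["contact_force"],o["torque"])
c=bot.calibration("wrist");p,d=bot.read_camera("wrist");np.savez("pics/w8.npz",p=p,d=d,E=c["extrinsics"]);save(p,"w8",(0,0,560,420),1.4)
E
```

```text
t: 9.93
eef_pos: [0.5558, -0.1494, 0.0253]
tool_rot: [-0.0, 1.0, -0.019, 0.001]
contact_force: [-0.1, 0.2, 0.6]
gripper_width: 0.587
[ 0.55580745 -0.14942584  0.02531974] [-0.07612079  0.20353319  0.60826786] [ 0.02665995  0.01962007 -0.04461217]
```

View pics/w8.png

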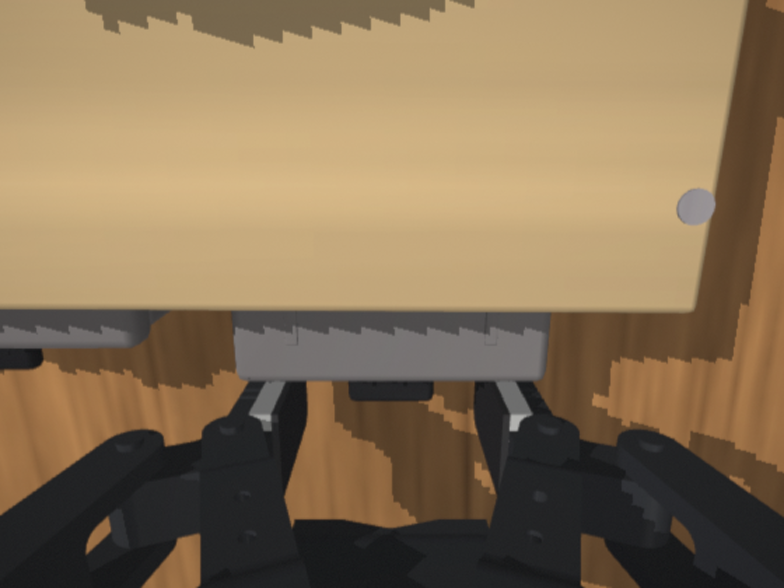

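Still square; the box front is at row 380 against 346 for the stored one, so about 9 mm to go.

```bash
python3 -m crank '[[[0.003,0,0],[0,0,0],0.05],[[0.003,0,0],[0,0,0],0.05],[[0.001,0,0],[0,0,0],0.05],[[0,0,0],[0,0,0],0.05]]'; python3 -m crank '[[[0.0015,0,0],[0,0,0],0.05],[[0,0,0],[0,0,0],0.05]]'
python3 - <<'E'
from h import *
o=bot.get_obs(); print(o["eef_pos"],o["contact_force"])
E
```

```text
t: 10.48
eef_pos: [0.5621, -0.1498, 0.0252]
tool_rot: [0.0, 1.0, -0.019, 0.0]
contact_force: [-1.2, 0.1, 0.6]
gripper_width: 0.588
t: 10.72
eef_pos: [0.5635, -0.1499, 0.0252]
tool_rot: [0.0, 1.0, -0.019, 0.0]
contact_force: [-1.0, -0.3, 0.1]
gripper_width: 0.586
[ 0.5635298  -0.14985155  0.02517297] [-0.97322513 -0.29444644  0.05821847]
```

```bash
python3 -m crank '[[[0.001,0,0],[0,0,0],0.05],[[0,0,0],[0,0,0],0.05]]'; python3 -m crank '[[[0.001,0,0],[0,0,0],0.05],[[0,0,0],[0,0,0],0.05]]'
python3 - <<'E'
from h import *
c=bot.calibration("wrist");p,d=bot.read_camera("wrist");np.savez("pics/w9.npz",p=p,d=d,E=c["extrinsics"]);save(p,"w9",(0,100,560,420),1.4)
E
```

```text
t: 10.98
eef_pos: [0.5645, -0.1498, 0.0252]
tool_rot: [-0.0, 1.0, -0.019, 0.0]
contact_force: [-1.5, -0.7, -1.2]
gripper_width: 0.587
t: 11.22
eef_pos: [0.5656, -0.1499, 0.0252]
tool_rot: [-0.0, 1.0, -0.019, 0.0]
contact_force: [-0.2, 0.6, -0.3]
gripper_width: 0.586
```

View pics/w9.png

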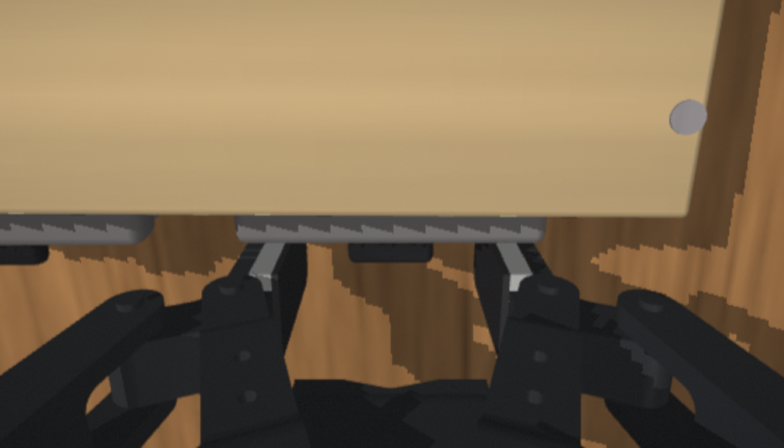

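Now level with its neighbour (rows 242 and 243). I'll feel for the stop with 1 mm steps.

```bash
for i in 1; do python3 -m crank '[[[0.001,0,0],[0,0,0],0.05],[[0,0,0],[0,0,0],0.05]]'; done; python3 -m crank '[[[0.001,0,0],[0,0,0],0.05],[[0,0,0],[0,0,0],0.05]]'
```

```text
t: 11.52
eef_pos: [0.5661, -0.1499, 0.0252]
tool_rot: [0.0, 1.0, -0.019, -0.0]
contact_force: [-2.2, -0.5, 1.5]
gripper_width: 0.59
t: 11.78
eef_pos: [0.5662, -0.15, 0.025]
tool_rot: [0.0, 1.0, -0.019, -0.001]
contact_force: [-6.2, 1.1, 3.3]
gripper_width: 0.587
```

Force rises to 6 N and the tool stalls, so the box is home against the stop. I'll back off, then check.

```bash
python3 -m crank '[[[-0.01,0,0],[0,0,0],0.05],[[-0.025,0,0],[0,0,0],0.05],[[-0.03,0,0],[0,0,0],0.05],[[0,0,-0.05],[0,0,0],0.05],[[0,0,-0.06],[0,0,0],0.05],[[0,-0.03,-0.06],[0,0,0],0.05],[[0,-0.05,-0.05],[0,0,0],0.05],[[0,0,0],[0,0,0],0.05],[[0,0,0],[0,0,0],0.05]]'
python3 - <<'E'
from h import *
c=bot.calibration("wrist");p,d=bot.read_camera("wrist");np.savez("pics/w10.npz",p=p,d=d,E=c["extrinsics"]);save(p,"w10",(0,0,560,420),1.4)
p,d=bot.read_camera("top");save(p,"top10",(90,100,420,340),2.2)
E
```

```text
t: 12.9
eef_pos: [0.505, -0.076, 0.235]
tool_rot: [0.0, 1.0, -0.019, 0.0]
contact_force: [0.1, 0.0, -0.3]
gripper_width: 0.587
```

View pics/w10.png

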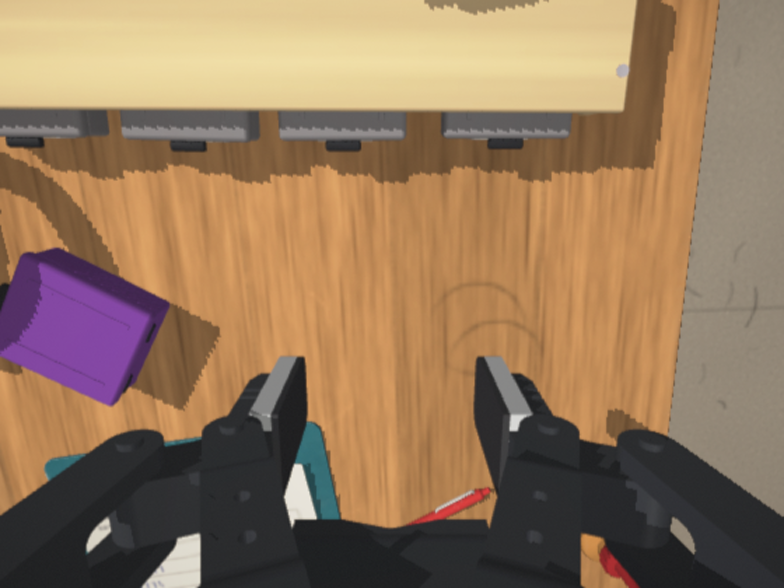

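View pics/top10.png

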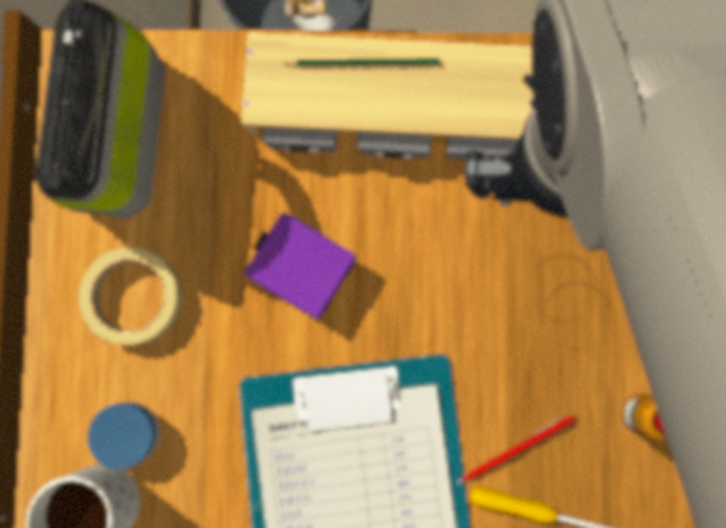

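The box stands fourth in the row at (506,123), pull outward, level with the others. I'll measure it and check the bottle and tape from the side.

```bash
python3 - <<'E'
from h import *
f=np.load("pics/w10.npz"); c=bot.calibration("wrist"); c["extrinsics"]=f["E"]
R=np.array([.5945,-.006]); a=-.0384; ex=np.array([np.cos(a),np.sin(a)]); ey=np.array([-np.sin(a),np.cos(a)])
for n,uv,z in (("ours L",(444,135),.036),("ours R",(570,136),.036),("st L",(279,138),.036),("st R",(405,138),.036),("roof edge L",(100,109),.05),("roof edge R",(620,110),.05)):
    P=ray(c,np.array(uv)/1.4,z)[0,:2]-R; print(n,(P@ex).round(4),(P@ey).round(4))
p,d=bot.read_camera("side");save(p,"side10",(140,80,460,320),2.4)
q=cv2.imread("pics/side0.png")[:,:,::-1]
for n,r in(("bottle",(195,125,230,172)),("tape",(365,195,415,230))):
    x=slice(r[1],r[3]),slice(r[0],r[2]); print(n,"mean abs diff",np.abs(p[x].astype(int)-q[x]).mean())
o=bot.get_obs();print(o["t"],o["contact_force"])
E
```

```text
ours L -0.0105 -0.1079
ours R -0.0112 -0.1854
st L -0.0122 -0.0065
st R -0.0123 -0.084
roof edge L 0.0037 0.0936
roof edge R 0.0029 -0.2084
bottle mean abs diff 33.564741641337385
tape mean abs diff 1.952
13.05 [-0.62345077  0.02694739 -0.39814799]
```

View pics/side10.png

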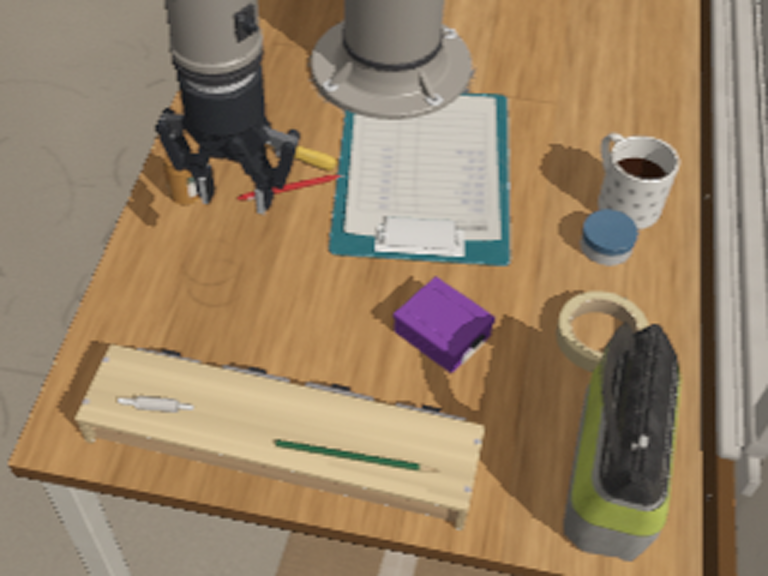

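```bash
python3 - <<'E'
from station import bot
print(bot.hand_in())
E
```

```text
the job is handed in; nothing more can be done
None
```

I put the parts box in the rightmost place under the riser, home against the stop, and handed the job in at about 13 s; hand-in gives no verdict. I gripped it across its sides, turned it square, slid it in, then pushed its front with both fingers until the stop pushed back (about 6 N, tool stalled).

Last checks:
- **Position:** the front stands about 14 mm out from the roof edge, as it should when home. It is level with its neighbour to about 1–2 mm, and the pull faces out.
- **Squareness:** within about 0.01 rad of the riser.
- **Clearance:** about 24 mm to the nearest stored box and 16 mm to the cheek. The forces I read between moves gave no sign of touching another box. The stored boxes look unmoved in the pictures, though I measured only the nearest one again.
- **Tape roll:** unchanged in the side view.
- **Oil bottle:** the before-and-after side-view comparison failed, because the gripper stood in front of the bottle. The visible part looks upright and in its original place.
- **Robot:** it is clear of everything.

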